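# Close the free place of the laboratory water bath

## Robot

A 7-joint arm with a two-finger parallel gripper is mounted at the origin on the work surface. World frame = base frame: x ahead of the robot, y to its left, z up, the work surface at z = 0. Lengths are in mm, angles in rad, forces in N, time in s.
With the tool pointing down it reaches from about 375 to 925 mm from the base axis. Payload 3.1 kg.
Tool frame: the origin (TCP) lies at the very end of the fingers, on their centre line; the grasp point (between the pads) lies 19 mm behind it (r.tcp_to_grasp is the z of the grasp point in the tool frame, in mm); z points along the fingers, y is the direction in which the jaws open and shut (so a half turn about z gives the same grasp; the last joint's range is limited). The gripper opens to 85 mm and grips with 20 to 120 N. Pads are 22 mm wide; open, the fingers measure 114 mm over their backs; the gripper's body (76 mm by 85 mm) begins 54 mm behind the grasp point. The pads swing forward as they close: fully open they stand 13 mm farther back than shut.
Start: joints at [1.169, 0.383, 0.044, 1.598, -0.018, 1.161, -0.05], TCP at [194.466, -620.23, 210.669] pointing down, gripper open.
Joint ranges: [-2.61, 2.61], [-0.41, 2.15], [-1.48, 1.57], [0, 2.5], [-1.57, 4.71], [0.05, 1.97], [-2.85, 2.85]. Speed limits (rad/s): [2.79, 2.79, 3.14, 3.14, 3.14, 3.14, 3.14].

## Interface

Orientations are given as a rotation vector (axis times angle).
In Python, from plant import r gives the robot as it stands.
- The arm moves only by the tool apply_moves, never from a script. Its argument "steps" is a list of rows, each an object of numbers: "wx", "wy", "wz": the turn, a rotation vector about the tool's x, y, z in degrees; "x", "y", "z": the shift along the tool's x, y, z in mm; "claw": the closure in counts, from 0 (fully open) to 255 (shut). In form: [{"wx": .., "wy": .., "wz": .., "x": .., "y": .., "z": .., "claw": ..}, ...]. A call has 1 to 5 rows; each row is the pose to reach, as a shift and turn from the pose measured when the call began, along the tool's axes at that moment; what a row does not reach only later rows make up. A row lasts 1/12 s, in which the tool goes at most 41.7 mm and 7.16 degrees, less where a joint would pass 70% of its speed; a pose out of reach is approached as far as the arm can. A call with a gripper value outside its range is refused whole. The fingers move at their own pace and stop on an object; "newtons" is the grip in N (left out, the last holds). Time passes only in rows, so rows that repeat a pose let the fingers close. It gives the time, the measured TCP pose, the force and the opening at its end, in the units of the state.
- r.observe(): the state, without advancing time (a new reading comes with each control period).
- r.capture(name): name is "side" or "top" or "wrist"; returns a dict with "pixels" (480x640x3 uint8, blue, green, red), "camera_matrix" (3x3 intrinsics, pixels), "position" and "rotation" of the camera in the world; the wrist camera has in their place "mount" (4x4, takes a point from camera to tool coordinates, whose origin is the TCP and whose axes are the flange's). Camera axes: x right, y down, z forward; pixel columns grow to the right and rows downward; lengths in mm; the calibration is good to about 2 mm. The wrist camera is an equidistant fisheye: a pixel r from the principal point sees the ray r / f radians off the axis. A picture is of the moment at which its call begins: read the wrist's pose just before it. There is no depth.
- r.sign_off(): hands the job in, once; it reports no verdict.
The state is a dict: "time_s": time; "joint_positions": joint angles; "dq": joint speeds; "effort": joint torques, N m; "tcp_pos": TCP position; "tcp_rot": TCP orientation; "wrist_force": force on the tool from outside, world axes, zero at the start; "ft_torque": the same for the moment, N m; "width": finger opening in mm.
Only numpy, scipy, OpenCV 4.12 (cv2) and the standard library are available. Lean on these libraries where they do the work, as an engineer would, in place of code of your own. Each camera call takes 0.05 s, during which the arm holds its last target. There are 200 camera calls.

## Task

One place of the water bath still holds a flask; the other has been left open, with its flat round metal cover lying loose on the deck beside it. Push the cover across the deck with the fingertips, without lifting it, until it drops over the rim into its recess and lies flush with the deck all round. Leave the flask, the sample pots and the things on the bench where they stand.

Things in the scene. Friction and masses are not known exactly. Their poses are not given: they have to be found in the camera images.
- bath: fixed water bath: white box 300 mm deep (x), 440 wide (y), 180 high with a flat steel deck on top; origin at the centre of its underside, control panel at its -x face, z up. The open recess (seat) is centred at x 0, y -115 mm; the flask's hole, 90 mm wide, at x 0, y +150 mm. The deck between is flat and clear. Turned by up to 0.45 rad
- seat (a point): centre of the open round recess, at its ledge, 6 mm below the deck's top; axes as the bath's. The recess is 116 mm in diameter and 6 mm deep; the ledge at its foot is 25 mm wide and carries the cover; inside it a 66 mm hole goes through into the bath
- cover: loose plain bright metal disc, 110 mm diameter, 6 mm thick, 0.13 to 0.23 kg; origin at the centre of its underside. Starts flat on the deck, centre 60 to 137 mm from the recess's centre on the flask's side. Pushed by its edge it slides flat, dips its front edge in when about 18 mm off centre, drops in at about 3 mm; a rear edge left on the rim can be pressed down. Seated: origin at seat
- flask: conical glass flask, 83 mm wide at the foot, 135 mm high, neck 33 mm (lip 42 mm); it stands in the bath's other hole on a shelf 70 mm below the deck, so that 65 mm of it stand above the deck; origin at the centre of its foot. Leave it alone
- pot_a: sample pot with white screw lid, 46 mm wide, 52 mm high, standing on the deck in the far corner on the flask's side; origin at the centre of its foot. Leave it alone
- pot_b: a like sample pot on the deck in the near corner on the flask's side; leave it alone
- pot_c: a like sample pot on the bench to the left of the bath; leave it alone
- jar: white plastic jar, 84 mm wide, 95 mm high, on the bench to the right of the bath; origin at the centre of its foot. Leave it alone
- washbottle: white bottle with red cap, 68 mm wide, 170 mm high, on the bench to the right of the bath; origin at the centre of its foot. Leave it alone
- beaker: glass beaker, 76 mm wide, 95 mm high, on the bench to the left of the bath; origin at the centre of its foot. Leave it alone
Not all that is in view belongs to the job. Of the things that look like the cover, the smallest one is meant.

How it is judged (in metres and radians):
At the end, for the whole second after the job is handed in: The cover lies at rest in the recess: centre within 5 mm of the recess's centre, underside within 1.5 mm of the ledge, level to 0.025 rad; the flask has moved less than 12 mm and stands upright, every pot, jar, bottle and beaker has moved less than 15 mm (horizontal distance between cover and seat below 0.005 m and z of cover in the frame of seat between -0.002 and 0.0015 m and angle between cover's own z axis and vertical below 0.025 rad and linear speed of cover below 0.01 m/s and distance of flask from where it was at the start of the episode below 0.012 m and angle between flask's own z axis and vertical below 0.1 rad and distance of each of pot_a, pot_b, pot_c, jar, washbottle, beaker from where it was at the start of the episode below 0.015 m); the robot touches nothing.
It fails at once if the cover is lifted: its centre is more than 10 mm above the deck (z of cover in the frame of seat above 0.016 m).
It fails at once if the cover is tipped up by more than 0.25 rad (angle between cover's own z axis and vertical above 0.25 rad).
It fails at once if the flask is shifted by more than 12 mm or tipped (distance of flask from where it was at the start of the episode above 0.012 m or angle between flask's own z axis and vertical above 0.15 rad).
It fails at once if a pot, the jar, the bottle or the beaker is shifted by more than 15 mm (distance of any of pot_a, pot_b, pot_c, jar, washbottle, beaker from where it was at the start of the episode above 0.015 m).
It fails at once if the cover is pushed with something other than the fingers (contact force between the arm and cover above 2 N).
It also fails if it takes over 42 s, if anything falls off the work surface, if the arm or the gripper's body presses on something with over 40 N, if the wrist force passes 120 N, or if a joint passes its speed limit or range.

## Working session

There is one attempt and no reset: what is moved stays moved. The work goes in short steps, Python scripts to look and compute and a tool call to move; the robot and the scene stay as the last step left them, time stands still between calls to the robot, and variables do not carry over. Pictures are saved under pics/ and viewed, about 8 in all and at most 12, crops included, and the job is handed in when it is done.

Besides the shell and the picture viewer there is one more tool, called after "Request:" as a command line: name --argument value ..., lists and objects as JSON in quotes. apply_moves: Moves the arm, as the interface text tells. Its arguments: {"type":"object","properties":{"steps":{"type":"array","items":{"type":"object","properties":{"wx":{"type":"number"},"wy":{"type":"number"},"wz":{"type":"number"},"x":{"type":"number"},"y":{"type":"number"},"z":{"type":"number"},"claw":{"type":"number"}}}},"newtons":{"type":"number"}},"required":["steps"]}

```bash
mkdir -p pics; ls; python3 - <<'E'
from plant import r
import cv2,numpy as np
s=r.observe();print(s)
for n in("top","side"):
    c=r.capture(n);cv2.imwrite(f"pics/{n}0.png",c["pixels"]);print(n,c["camera_matrix"],c["position"],c["rotation"])
E
```

```text
pics
{'time_s': 0.0, 'joint_positions': array([ 1.16919439,  0.3838601 ,  0.04383416,  1.59959112, -0.01789921,
        1.16116838, -0.04992826]), 'dq': array([ 2.10563034e-04, -4.85306165e-06, -8.38710089e-04, -3.45533951e-04,
       -1.13072712e-03,  3.48158582e-04,  1.25692440e-03]), 'effort': array([-2.53642693e-04, -4.33466971e+01,  1.02452628e+00, -2.49513888e+01,
        1.06215154e-02,  1.15475332e-02,  2.83503311e-06]), 'tcp_pos': array([ 194.14045138, -619.28569768,  209.26305763]), 'tcp_rot': array([-3.10285673e+00, -4.75067349e-01,  8.47524986e-04]), 'wrist_force': array([ 0.24705817,  0.63457895, -0.74904665]), 'ft_torque': array([ 0.00175757, -0.01754   , -0.00479027]), 'width': 85.41312418133008}
top [[557.92699715   0.         318.19499224]
 [  0.         557.92699715 241.18977628]
 [  0.           0.           1.        ]] [ 4.45224493e+02 -1.48258811e+00  1.56510604e+03] [-2.18002266  2.22157725 -0.07593987]
side [[444.2487519    0.         323.9458925 ]
 [  0.         444.2487519  245.83945364]
 [  0.           0.           1.        ]] [328.89801609 921.2253772  941.15324961] [-0.30278041  2.75522575 -1.29550419]
```

View pics/top0.png

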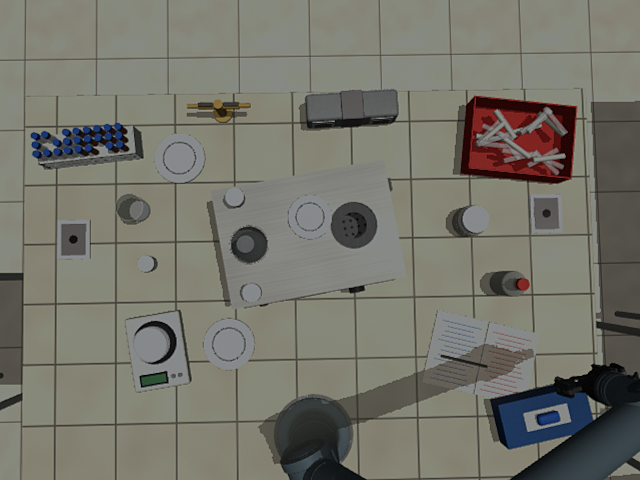

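View pics/side0.png

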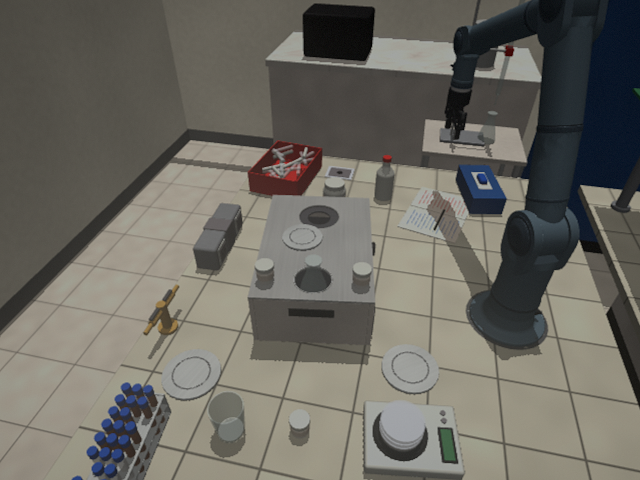

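The pictures show four round things that could be taken for the cover: on the deck at top px (310,217), on the bench at (180,158) and (229,344), and the balance pan at (155,342). The deck disc looks smallest even though it is nearer the camera, and it lies beside the open recess at (354,225). I choose that one and will measure and check it in a crop. The flask is at (249,244), and the deck pots are at (234,197) and (251,292).

```bash
cat > h.py <<'E'
import numpy as np,cv2
from scipy.spatial.transform import Rotation as R
def cast(c,uv,z):
    uv=np.atleast_2d(uv).astype(float);K=c["camera_matrix"]
    d=np.c_[(uv[:,0]-K[0,2])/K[0,0],(uv[:,1]-K[1,2])/K[1,1],np.ones(len(uv))]
    M=np.array(c["rotation"]);M=R.from_rotvec(M).as_matrix() if M.size==3 else M
    d=d@M.T;p=np.array(c["position"])
    return (p+d*((z-p[2])/d[:,2])[:,None])[:,:2]
def circ(p):
    A=np.c_[2*p,np.ones(len(p))];b=(p**2).sum(1);x=np.linalg.lstsq(A,b,rcond=None)[0]
    return x[:2],np.sqrt(x[2]+x[:2]@x[:2])
def edge(c,uv,z,r0,sign,lo=.8,hi=1.25,span=(0,360)):
    # strongest radial gradient around guess; sign +1: brighter outside
    g=cv2.GaussianBlur(cv2.cvtColor(c["pixels"],cv2.COLOR_BGR2GRAY).astype(np.float32),(0,0),.7);P=[]
    for a in np.radians(np.arange(*span,4)):
        rr=np.arange(r0*lo,r0*hi,.1);u=(uv[0]+rr*np.cos(a)).astype(np.float32);v=(uv[1]+rr*np.sin(a)).astype(np.float32)
        s=cv2.remap(g,u[None],v[None],cv2.INTER_LINEAR)[0];k=np.argmax(sign*np.gradient(s));P.append((u[k],v[k]))
    w=cast(c,P,z)
    for _ in range(6):
        o,rad=circ(w);e=np.abs(np.hypot(*(w-o).T)-rad);w=w[e<=max(1.5,2*np.median(e))]
    return o,rad,len(w)
E
python3 - <<'E'
from plant import r
from h import *
c=r.capture("top");im=c["pixels"]
print("cover",edge(c,(310,217),186,22.3,-1))
print("recess",edge(c,(354,225),180,23.3,1))
for n,uv in(("d1",(180,158)),("d2",(229,344))):print(n,edge(c,uv,6,24.5,-1))
s=r.capture("side")
g=[(230,194,"pot_a",232),(251,292,"pot_b",232),(249,244,"flask",180)]
for u,v,n,z in g:print(n,cast(c,(u,v),z))
# deck outline
hsv=cv2.cvtColor(im,cv2.COLOR_BGR2HSV)
print("deckcorners",cast(c,[(211,188),(386,161),(406,278),(232,308)],180))
print(R.from_rotvec(r.observe()["tcp_rot"]).as_matrix())
cv2.imwrite("pics/crop.png",cv2.resize(im[150:320,195:420],None,fx=3.5,fy=3.5,interpolation=cv2.INTER_CUBIC))
E
```

```text
cover (array([582.03700121,  -2.97328345]), np.float64(53.51731812079033), 63)
recess (array([ 560.11081701, -111.36327248]), np.float64(58.1086822186048), 85)
d1 (array([772.13663598, 361.85820202]), np.float64(69.14383489591017), 71)
d2 (array([249.79330035, 227.86142604]), np.float64(69.26447131654943), 71)
pot_a [[634.8804377  187.71592274]]
pot_b [[399.62030462 140.40683473]]
flask [[516.63263598 149.38671404]]
deckcorners [[ 658.14335046  242.18947747]
 [ 718.8717249  -196.54217363]
 [ 424.88353104 -238.69383034]
 [ 359.46417161  193.19356744]]
[[ 9.54186869e-01  2.99210790e-01 -5.68252004e-04]
 [ 2.99211324e-01 -9.54185505e-01  1.61454305e-03]
 [-5.91291221e-05 -1.71060322e-03 -9.99998535e-01]]
```

View pics/crop.png

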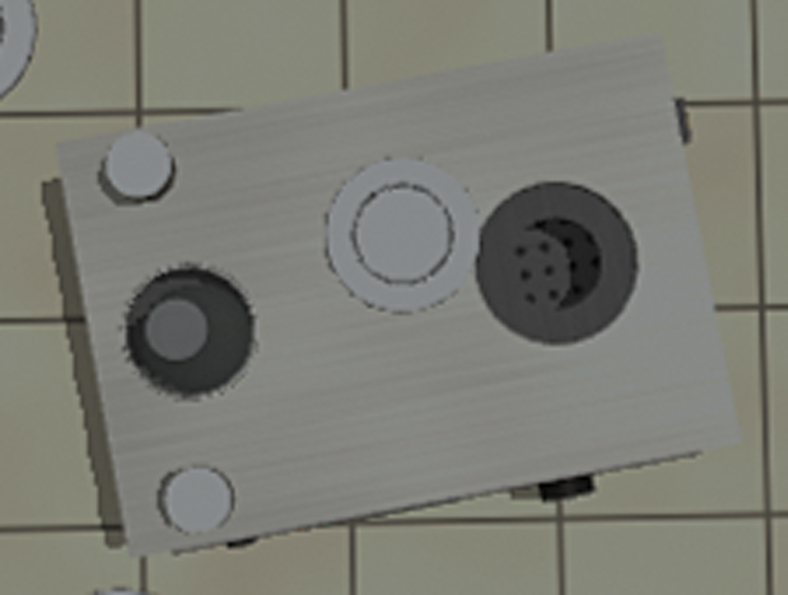

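The crop shows the plain steel disc at deck px about (310,217), with a measured radius of 54 mm against 69 mm for the bench discs. So it's the cover, at (582,-3). The recess is at (560,-111) with radius 58 mm. I'll push with two part-open fingertips, jaw axis across the push direction. First step is to raise the arm and turn.

```bash
cat >> h.py <<'E'
def to(s,xyz,yx=-.198,yy=0.98):
    """tool-frame shift/turn from state s to world xyz, tool z down, tool x along (.198,.98)"""
    M=R.from_rotvec(s["tcp_rot"]).as_matrix();n=np.hypot(yx,yy);x=np.array([-yx/n,yy/n,0]);z=np.array([0,0,-1.]);T=np.c_[x,np.cross(z,x),z]
    return (M.T@(np.array(xyz)-s["tcp_pos"])).round(1),np.degrees(R.from_matrix(M.T@T).as_rotvec()).round(2)
E
python3 - <<'E'
from plant import r
from h import *
s=r.observe();print(to(s,(597,70.5,330)))
E
```

```text
(array([ 590.8, -538.2, -119.3]), array([-9.000e-02, -5.000e-02, -6.117e+01]))
```

Request:
apply_moves --steps '[{"z": -40,"claw": 100},{"z": -80,"claw": 100},{"z": -120,"claw": 100},{"z": -130,"y": -30,"wz": -5,"claw": 100},{"z": -130,"y": -60,"wz": -10,"claw": 100}]'

```text
invalid input at $.steps[0]: expected keys wx, wy, wz, x, y, z, claw
```

Request:
apply_moves --steps '[{"wx": 0,"wy": 0,"wz": 0,"x": 0,"y": 0,"z": -40,"claw": 100},{"wx": 0,"wy": 0,"wz": 0,"x": 0,"y": 0,"z": -80,"claw": 100},{"wx": 0,"wy": 0,"wz": -5,"x": 0,"y": 0,"z": -120,"claw": 100},{"wx": 0,"wy": 0,"wz": -10,"x": 20,"y": -20,"z": -130,"claw": 100},{"wx": 0,"wy": 0,"wz": -16,"x": 45,"y": -45,"z": -130,"claw": 100}]'

```text
time_s: 0.62
tcp_pos: [221.8, -567.9, 345.4]
tcp_rot: [3.001, 0.896, -0.001]
wrist_force: [2.1, -0.3, 0.7]
width: 51.5
```

```bash
python3 - <<'E'
from plant import r
from h import *
s=r.observe();print(s["time_s"],s["tcp_pos"],s["width"],to(s,(597,70.5,330)))
E
```

```text
0.6167 [ 221.8098051  -567.9111905   345.37712903] 51.526570207280756 (array([ 663.9, -328.2,   10.3]), array([  0.4 ,   0.38, -45.32]))
```

Request:
apply_moves --steps '[{"wx": 0,"wy": 0,"wz": -5,"x": 34,"y": -17,"z": 0,"claw": 100},{"wx": 0,"wy": 0,"wz": -10,"x": 68,"y": -34,"z": 0,"claw": 100},{"wx": 0,"wy": 0,"wz": -15,"x": 104,"y": -51,"z": 0,"claw": 100},{"wx": 0,"wy": 0,"wz": -20,"x": 140,"y": -69,"z": 0,"claw": 100},{"wx": 0,"wy": 0,"wz": -25,"x": 175,"y": -87,"z": 0,"claw": 100}]'

```text
time_s: 1.03
tcp_pos: [321.1, -397.2, 343.9]
tcp_rot: [2.733, 1.531, -0.004]
wrist_force: [-0.2, 0.6, 0.5]
width: 52.0
```

```bash
python3 - <<'E'
from plant import r
from h import *
s=r.observe();print(s["time_s"],s["tcp_pos"],s["width"],to(s,(597,70.5,330)))
E
```

```text
1.0333 [ 321.0922922  -397.16275016  343.91954725] 51.97638692638652 (array([543. ,  -9.1,  10.2]), array([  0.3 ,   0.45, -20.07]))
```

Request:
apply_moves --steps '[{"wx": 0,"wy": 0,"wz": -4,"x": 40,"y": 0,"z": 0,"claw": 100},{"wx": 0,"wy": 0,"wz": -8,"x": 80,"y": -1,"z": 0,"claw": 100},{"wx": 0,"wy": 0,"wz": -12,"x": 120,"y": -2,"z": 0,"claw": 100},{"wx": 0,"wy": 0,"wz": -16,"x": 160,"y": -3,"z": 0,"claw": 100},{"wx": 0,"wy": 0,"wz": -20,"x": 200,"y": -3,"z": 0,"claw": 100}]'

```text
time_s: 1.45
tcp_pos: [423.3, -223.1, 342.6]
tcp_rot: [2.423, 1.986, -0.007]
wrist_force: [1.0, -0.2, -0.3]
width: 52.1
```

```bash
python3 - <<'E'
from plant import r
from h import *
s=r.observe();print(s["time_s"],s["tcp_pos"],s["width"],to(s,(597,70.5,330)))
E
```

```text
1.45 [ 423.2578032  -223.11991532  342.55037442] 52.06531934777277 (array([322.1, 112.8,  10. ]), array([0.22, 0.52, 0.12]))
```

Request:
apply_moves --steps '[{"wx": 0,"wy": 0,"wz": 0,"x": 38,"y": 13,"z": 1,"claw": 100},{"wx": 0,"wy": 0,"wz": 0,"x": 76,"y": 26,"z": 2,"claw": 100},{"wx": 0,"wy": 0.1,"wz": 0,"x": 114,"y": 39,"z": 3,"claw": 100},{"wx": 0.1,"wy": 0.3,"wz": 0,"x": 152,"y": 53,"z": 3,"claw": 100},{"wx": 0.2,"wy": 0.5,"wz": 0,"x": 190,"y": 66,"z": 3,"claw": 100}]'

```text
time_s: 1.87
tcp_pos: [525.7, -48.0, 338.1]
tcp_rot: [2.429, 1.991, -0.0]
wrist_force: [0.6, -1.3, -0.6]
width: 52.0
```

```bash
python3 - <<'E'
from plant import r
from h import *
s=r.observe();print(s["time_s"],s["tcp_pos"],s["width"],to(s,(597,70.5,330)))
E
```

```text
1.8667 [525.67003047 -48.04798971 338.05731184] 52.03447436229568 (array([130.3,  46.7,   8. ]), array([0.03, 0.04, 0.1 ]))
```

Request:
apply_moves --steps '[{"wx": 0,"wy": 0,"wz": 0,"x": 38,"y": 14,"z": 2,"claw": 100},{"wx": 0,"wy": 0,"wz": 0,"x": 75,"y": 27,"z": 4,"claw": 100},{"wx": 0,"wy": 0,"wz": 0,"x": 110,"y": 40,"z": 8,"claw": 100},{"wx": 0,"wy": 0,"wz": 0,"x": 130,"y": 47,"z": 8,"claw": 100},{"wx": 0,"wy": 0,"wz": 0,"x": 130,"y": 47,"z": 8,"claw": 100}]'

```text
time_s: 2.28
tcp_pos: [597.6, 77.7, 329.1]
tcp_rot: [-2.417, -2.001, -0.004]
wrist_force: [-0.1, 0.8, 0.9]
width: 51.8
```

```bash
python3 - <<'E'
from plant import r
from h import *
s=r.observe();c=r.capture("side");print(s["time_s"],s["tcp_pos"],s["width"],to(s,(597,70.5,330)),to(s,(597,70.5,186)))
w=r.capture("wrist");print(w["mount"],w["camera_matrix"])
cv2.imwrite("pics/w.png",np.hstack([cv2.resize(w["pixels"],(400,300)),cv2.resize(c["pixels"][180:330,230:430],(400,300))]))
E
```

```text
2.2833 [597.61223686  77.67846493 329.08993775] 51.77691702071472 (array([-7.2,  0.7, -0.9]), array([-0.07, -0.25,  0.66])) (array([ -7.8,   0.9, 143.1]), array([-0.07, -0.25,  0.66]))
[[ 1.20169821e-07 -9.58786695e-01 -2.84126862e-01  7.21947269e+01]
 [ 9.99999997e-01 -2.33517615e-05  7.92235126e-05 -5.11981548e-02]
 [-8.25933125e-05 -2.84126861e-01  9.58786692e-01 -1.62007020e+02]
 [ 0.00000000e+00  0.00000000e+00  0.00000000e+00  1.00000000e+00]] [[371.64829954   0.         319.74207903]
 [  0.         371.64829954 241.86693119]
 [  0.           0.           1.        ]]
```

View pics/w.png

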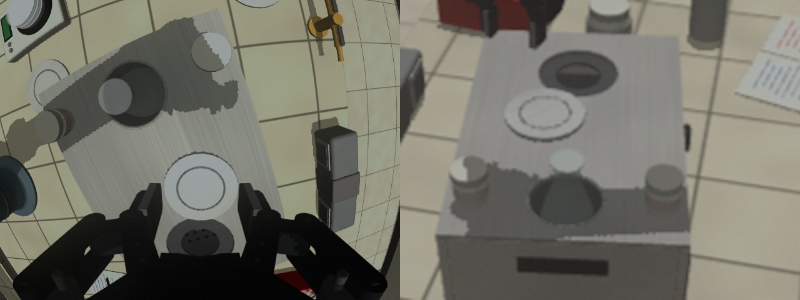

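The wrist view shows the cover between and ahead of the two fingers, the recess beyond it, and the flask behind with room to spare. Next I descend.

Request:
apply_moves --steps '[{"wx": 0,"wy": 0,"wz": 0,"x": -2,"y": 0,"z": 35,"claw": 100},{"wx": 0,"wy": 0,"wz": 0.3,"x": -4,"y": 0,"z": 70,"claw": 100},{"wx": 0,"wy": 0,"wz": 0.6,"x": -4,"y": 1,"z": 105,"claw": 100},{"wx": 0,"wy": 0,"wz": 0.6,"x": -4,"y": 1,"z": 130,"claw": 100},{"wx": 0,"wy": -0.2,"wz": 0.6,"x": -4,"y": 1,"z": 138,"claw": 100}]'

```text
time_s: 2.8
tcp_pos: [593.2, 62.4, 186.2]
tcp_rot: [-2.441, -1.976, 0.021]
wrist_force: [-1.6, -0.4, -1.0]
width: 51.7
```

```bash
python3 - <<'E'
from plant import r
from h import *
s=r.observe();print(s["time_s"],s["tcp_pos"],s["wrist_force"],s["width"],to(s,(597,70.5,180)))
w=r.capture("wrist");c=r.capture("side")
cv2.imwrite("pics/w2.png",np.hstack([cv2.resize(w["pixels"],(400,300)),cv2.resize(c["pixels"][180:330,230:430],(400,300),interpolation=cv2.INTER_CUBIC)]))
E
```

```text
2.8 [593.23198286  62.35665394 186.20070931] [-1.585264   -0.40741502 -1.00365814] 51.69281831383993 (array([8.8, 2. , 6.1]), array([-0.52,  0.56, -0.61]))
```

View pics/w2.png

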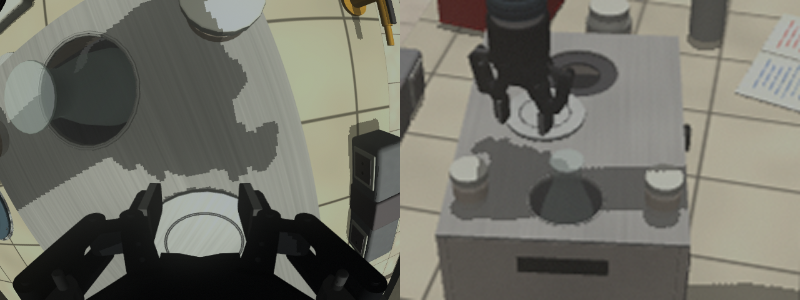

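Request:
apply_moves --steps '[{"wx": -0.5,"wy": 0.5,"wz": -0.6,"x": 11,"y": 2,"z": 0,"claw": 100},{"wx": -0.5,"wy": 0.5,"wz": -0.6,"x": 11,"y": 2,"z": 0,"claw": 100},{"wx": -0.5,"wy": 0.5,"wz": -0.6,"x": 11,"y": 2,"z": 0,"claw": 100}]'

```text
time_s: 3.15
tcp_pos: [601.3, 76.1, 192.1]
tcp_rot: [2.425, 1.99, 0.012]
wrist_force: [-0.1, 0.5, -0.2]
width: 51.8
```

```bash
python3 - <<'E'
from plant import r
from h import *
s=r.observe();print(s["time_s"],s["tcp_pos"],s["wrist_force"],s["ft_torque"],to(s,(597,70.5,180)))
E
```

```text
3.15 [601.27678064  76.07765846 192.07409892] [-0.10304265  0.4767195  -0.18811794] [-0.00935641  0.02253459  0.04239925] (array([-6.3, -3.2, 12. ]), array([ 0.47, -0.2 ,  0.16]))
```

Request:
apply_moves --steps '[{"wx": 0.4,"wy": -0.2,"wz": 0.2,"x": -4,"y": -3,"z": 3,"claw": 100},{"wx": 0.4,"wy": -0.2,"wz": 0.2,"x": -4,"y": -3,"z": 6,"claw": 100},{"wx": 0.4,"wy": -0.2,"wz": 0.2,"x": -4,"y": -3,"z": 8,"claw": 100},{"wx": 0.4,"wy": -0.2,"wz": 0.2,"x": -4,"y": -3,"z": 8,"claw": 100},{"wx": 0.4,"wy": -0.2,"wz": 0.2,"x": -4,"y": -3,"z": 8,"claw": 100}]'

```text
time_s: 3.57
tcp_pos: [597.4, 72.6, 183.7]
tcp_rot: [2.432, 1.988, 0.0]
wrist_force: [-0.5, 0.4, -0.5]
width: 51.9
```

```bash
python3 - <<'E'
from plant import r
from h import *
s=r.observe();print(s["time_s"],s["tcp_pos"],s["wrist_force"],s["ft_torque"],to(s,(597,70.5,180)))
E
```

```text
3.5667 [597.39391334  72.5867893  183.74522589] [-0.5359242   0.37562794 -0.4915089 ] [ 0.05596402 -0.01199507  0.00998131] (array([-2.1,  0. ,  3.7]), array([ 0.04,  0.02, -0.05]))
```

Settled accurately. Now I feel for the deck with small steps down.

Request:
apply_moves --steps '[{"wx": 0,"wy": 0,"wz": 0,"x": 0,"y": 0,"z": 2,"claw": 100},{"wx": 0,"wy": 0,"wz": 0,"x": 0,"y": 0,"z": 3,"claw": 100},{"wx": 0,"wy": 0,"wz": 0,"x": 0,"y": 0,"z": 4,"claw": 100},{"wx": 0,"wy": 0,"wz": 0,"x": 0,"y": 0,"z": 4,"claw": 100}]'

```text
time_s: 3.9
tcp_pos: [597.2, 72.5, 179.4]
tcp_rot: [2.432, 1.988, -0.0]
wrist_force: [-0.9, -0.3, 0.0]
width: 51.6
```

```bash
python3 - <<'E'
from plant import r
s=r.observe();print(s["tcp_pos"],s["wrist_force"])
E
```

```text
[597.15945139  72.51746489 179.35199123] [-0.89667531 -0.28683102  0.03244938]
```

Request:
apply_moves --steps '[{"wx": 0,"wy": 0,"wz": 0,"x": 0,"y": 0,"z": 1,"claw": 100},{"wx": 0,"wy": 0,"wz": 0,"x": 0,"y": 0,"z": 2,"claw": 100},{"wx": 0,"wy": 0,"wz": 0,"x": 0,"y": 0,"z": 2,"claw": 100}]'

```text
time_s: 4.15
tcp_pos: [597.0, 72.5, 177.0]
tcp_rot: [2.432, 1.988, -0.001]
wrist_force: [-0.4, 0.8, -0.0]
width: 52.1
```

Request:
apply_moves --steps '[{"wx": 0,"wy": 0,"wz": 0,"x": 0,"y": 0,"z": 1,"claw": 100},{"wx": 0,"wy": 0,"wz": 0,"x": 0,"y": 0,"z": 2,"claw": 100},{"wx": 0,"wy": 0,"wz": 0,"x": 0,"y": 0,"z": 2,"claw": 100}]'

```text
time_s: 4.4
tcp_pos: [596.8, 72.4, 174.8]
tcp_rot: [-2.432, -1.988, 0.002]
wrist_force: [-0.5, -0.2, -0.5]
width: 52.2
```

Request:
apply_moves --steps '[{"wx": 0,"wy": 0,"wz": 0,"x": 0,"y": 0,"z": 1,"claw": 100},{"wx": 0,"wy": 0,"wz": 0,"x": 0,"y": 0,"z": 1.5,"claw": 100},{"wx": 0,"wy": 0,"wz": 0,"x": 0,"y": 0,"z": 1.5,"claw": 100}]'

```text
time_s: 4.65
tcp_pos: [596.7, 72.4, 173.0]
tcp_rot: [-2.432, -1.988, 0.002]
wrist_force: [0.7, 0.3, -0.1]
width: 51.8
```

Request:
apply_moves --steps '[{"wx": 0,"wy": 0,"wz": 0,"x": 0,"y": 0,"z": 1,"claw": 100},{"wx": 0,"wy": 0,"wz": 0,"x": 0,"y": 0,"z": 1,"claw": 100}]'

```text
time_s: 4.82
tcp_pos: [596.6, 72.3, 171.9]
tcp_rot: [-2.432, -1.988, 0.002]
wrist_force: [0.3, -0.4, -0.4]
width: 51.9
```

Request:
apply_moves --steps '[{"wx": 0,"wy": 0,"wz": 0,"x": 0,"y": 0,"z": 1,"claw": 100},{"wx": 0,"wy": 0,"wz": 0,"x": 0,"y": 0,"z": 1,"claw": 100}]'

```text
time_s: 4.98
tcp_pos: [596.4, 72.3, 170.6]
tcp_rot: [-2.432, -1.988, 0.003]
wrist_force: [0.1, -0.9, -0.4]
width: 52.1
```

Request:
apply_moves --steps '[{"wx": 0,"wy": 0,"wz": 0,"x": 0,"y": 0,"z": 1,"claw": 100},{"wx": 0,"wy": 0,"wz": 0,"x": 0,"y": 0,"z": 1,"claw": 100}]'

```text
time_s: 5.15
tcp_pos: [596.2, 72.2, 169.4]
tcp_rot: [-2.432, -1.988, 0.004]
wrist_force: [0.9, 0.4, 0.2]
width: 51.8
```

Request:
apply_moves --steps '[{"wx": 0,"wy": 0,"wz": 0,"x": 0,"y": 0,"z": 1,"claw": 100},{"wx": 0,"wy": 0,"wz": 0,"x": 0,"y": 0,"z": 1,"claw": 100}]'

```text
time_s: 5.32
tcp_pos: [596.0, 72.2, 168.1]
tcp_rot: [-2.431, -1.988, 0.004]
wrist_force: [0.1, 0.1, -0.9]
width: 51.8
```

```bash
python3 - <<'E'
from plant import r
from h import *
s=r.observe();print(s["tcp_pos"],s["wrist_force"],to(s,(597,70.5,180)))
w=r.capture("wrist");c=r.capture("side")
cv2.imwrite("pics/w3.png",np.hstack([cv2.resize(w["pixels"][240:420,200:440],(400,300)),cv2.resize(c["pixels"][200:275,255:355],(400,300),interpolation=cv2.INTER_CUBIC)]))
E
```

```text
[596.0134652   72.20002389 168.11580459] [ 0.07834987  0.08019562 -0.86532436] (array([ -1.5,   1.3, -11.9]), array([-0.15,  0.08, -0.05]))
```

View pics/w3.png

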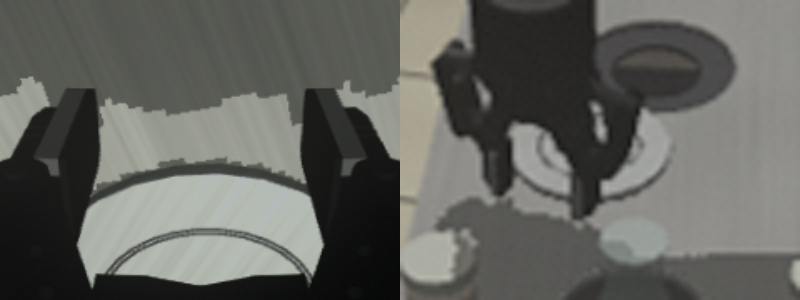

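The fingertips stand just behind the cover's rear edge and close above the deck, clear of the flask. I keep probing down.

Request:
apply_moves --steps '[{"wx": 0,"wy": 0,"wz": 0,"x": 0,"y": 0,"z": 1,"claw": 100},{"wx": 0,"wy": 0,"wz": 0,"x": 0,"y": 0,"z": 1,"claw": 100}]'

```text
time_s: 5.58
tcp_pos: [596.0, 72.2, 167.1]
tcp_rot: [-2.431, -1.988, 0.004]
wrist_force: [-0.2, 0.8, -0.3]
width: 52.1
```

Request:
apply_moves --steps '[{"wx": 0,"wy": 0,"wz": 0,"x": 0,"y": 0,"z": 1,"claw": 100},{"wx": 0,"wy": 0,"wz": 0,"x": 0,"y": 0,"z": 1,"claw": 100}]'

```text
time_s: 5.75
tcp_pos: [595.9, 72.2, 165.9]
tcp_rot: [-2.431, -1.988, 0.005]
wrist_force: [0.3, 0.4, -0.4]
width: 51.6
```

Request:
apply_moves --steps '[{"wx": 0,"wy": 0,"wz": 0,"x": 0,"y": 0,"z": 1,"claw": 100},{"wx": 0,"wy": 0,"wz": 0,"x": 0,"y": 0,"z": 1,"claw": 100}]'

```text
time_s: 5.92
tcp_pos: [595.7, 72.1, 164.6]
tcp_rot: [-2.431, -1.987, 0.005]
wrist_force: [-0.6, 0.3, 0.1]
width: 52.0
```

```bash
cat >> h.py <<'E'
def wray(w,uv):
    K=np.array(w["camera_matrix"]);d=(np.array(uv,float)-[K[0,2],K[1,2]])/K[0,0];t=np.hypot(*d)
    v=np.array([*(d/t*np.sin(t)),np.cos(t)]);M=np.array(w["mount"]);return M[:3,3],M[:3,:3]@v
E
python3 - <<'E'
from plant import r
from h import *
s=r.observe();w=r.capture("wrist");T=R.from_rotvec(s["tcp_rot"]).as_matrix()
for uv,y in(((258,294),-26),((240,294),-34),((384,293),26),((258,294),26),((384,293),-26)):
    o,d=wray(w,uv);k=(y-o[1])/d[1];print(uv,(o+k*d).round(1))
# cover rear edge mid-point, cast on z
o,d=wray(w,(325,339));o=s["tcp_pos"]+T@o;d=T@d
for z in(166,176,186):print(z,(o+d*(z-o[2])/d[2]).round(1))
np.save("pics/a.npy",w["pixels"])
c=r.capture("side");print(s["tcp_pos"],T.T@(np.array([582,-3,0])-s["tcp_pos"]))
im=np.hstack([cv2.resize(w["pixels"][270:390,220:420],(500,300)),cv2.resize(c["pixels"][220:280,265:325],(300,300),interpolation=cv2.INTER_CUBIC)])
cv2.imwrite("pics/w4.png",im)
E
```

```text
(258, 294) [  7.5 -26.  -20.8]
(240, 294) [  6.9 -34.  -19.9]
(384, 293) [ 10.2  26.  -25.9]
(258, 294) [ 137.2   26.  -303.8]
(384, 293) [ 133.9  -26.  -297.7]
166 [593.1  45.9 166. ]
176 [594.1  52.  176. ]
186 [595.2  58.  186. ]
[595.7078679   72.09378439 164.63752046] [-76.05996377   2.03924958 164.75199122]
```

View pics/w4.png

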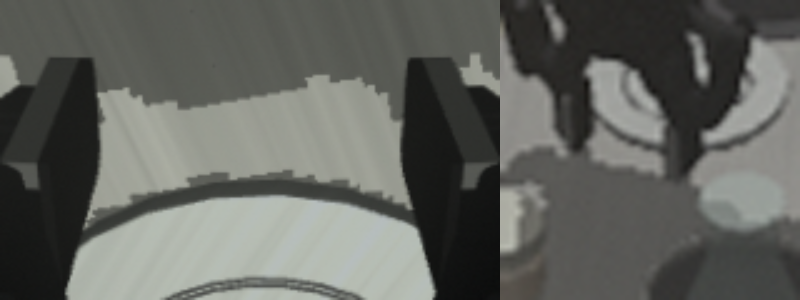

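Request:
apply_moves --steps '[{"wx": 0,"wy": 0,"wz": 0,"x": 0,"y": 0,"z": 1,"claw": 100},{"wx": 0,"wy": 0,"wz": 0,"x": 0,"y": 0,"z": 1.5,"claw": 100}]'

```text
time_s: 6.18
tcp_pos: [595.8, 72.1, 163.2]
tcp_rot: [-2.431, -1.987, 0.005]
wrist_force: [0.1, -0.3, 0.1]
width: 52.0
```

Request:
apply_moves --steps '[{"wx": 0,"wy": 0,"wz": 0,"x": 0,"y": 0,"z": 1,"claw": 100},{"wx": 0,"wy": 0,"wz": 0,"x": 0,"y": 0,"z": 1.5,"claw": 100}]'

```text
time_s: 6.35
tcp_pos: [595.7, 72.1, 161.5]
tcp_rot: [-2.431, -1.987, 0.005]
wrist_force: [-1.0, 0.9, -1.0]
width: 51.6
```

Request:
apply_moves --steps '[{"wx": 0,"wy": 0,"wz": 0,"x": 0,"y": 0,"z": 1,"claw": 100},{"wx": 0,"wy": 0,"wz": 0,"x": 0,"y": 0,"z": 1,"claw": 100}]'

```text
time_s: 6.52
tcp_pos: [595.5, 72.0, 160.2]
tcp_rot: [-2.431, -1.987, 0.006]
wrist_force: [1.2, -0.6, 0.5]
width: 51.8
```

```bash
python3 - <<'E'
from plant import r
from h import *
c=r.capture("top");s=r.capture("side");im=cv2.imread("pics/side0.png");s0=dict(s);s0["pixels"]=im
def rad(z,uv,a):
    return cast(s0,uv,z)
# recess ellipse centre in side: dark mask
g=cv2.cvtColor(im,cv2.COLOR_BGR2GRAY)
m=(g<100).astype(np.uint8);n,l,st,ce=cv2.connectedComponentsWithStats(m)
for i in range(1,n):
    if st[i,4]>150 and 260<ce[i,0]<380 and 190<ce[i,1]<240:
        u=cv2.findContours((l==i).astype(np.uint8),0,1)[0][0];e=cv2.fitEllipse(u);print(st[i],e)
        for z in(160,170,180):print(z,cast(s0,e[0],z),"top:",cast(c,(354,225),z))
st=r.observe();print(st["tcp_pos"],st["wrist_force"])
b=cv2.cvtColor(im,cv2.COLOR_BGR2GRAY)[215:260,275:335]
# deck corners (side) left-back, right-back, front-left, front-right versus top
for z in(160,170,180):print(z,cast(s0,[(273,196),(371,199),(375,306),(252,297)],z).round(0).tolist(),cast(c,[(386,161),(406,278),(232,308),(211,188)],z).round(0).tolist())
# cable
cv2.imwrite("pics/s5.png",cv2.resize(s["pixels"][190:310,240:400],(800,600),interpolation=cv2.INTER_CUBIC))
E
```

```text
[323 185  23  12 210] ((334.1392517089844, 191.19857788085938), (10.99384593963623, 25.248533248901367), 91.40547180175781)
160 [[ 548.09591147 -277.69358134]] top: [[ 560.84342482 -114.07103985]]
170 [[ 545.2898309  -262.34551796]] top: [[ 560.02057638 -113.26975903]]
180 [[ 542.48375033 -246.99745458]] top: [[ 559.19772794 -112.46847822]]
[299 205  40  23 694] ((318.9627990722656, 215.92596435546875), (21.51003074645996, 38.69135284423828), 92.70220184326172)
160 [[ 565.78593795 -133.75176727]] top: [[ 560.84342482 -114.07103985]]
170 [[ 562.753397  -120.2463873]] top: [[ 560.02057638 -113.26975903]]
180 [[ 559.72085605 -106.74100734]] top: [[ 559.19772794 -112.46847822]]
[595.61438719  72.09416259 160.42172192] [-0.28487231  0.145309   -0.42412595]
160 [[732.0, -206.0], [426.0, -260.0], [356.0, 191.0], [649.0, 228.0]] [[723.0, -199.0], [425.0, -242.0], [358.0, 196.0], [661.0, 246.0]]
170 [[727.0, -192.0], [425.0, -245.0], [356.0, 200.0], [645.0, 237.0]] [[721.0, -198.0], [425.0, -240.0], [359.0, 195.0], [660.0, 244.0]]
180 [[722.0, -177.0], [423.0, -230.0], [355.0, 210.0], [641.0, 245.0]] [[719.0, -197.0], [425.0, -239.0], [359.0, 193.0], [658.0, 242.0]]
```

View pics/s5.png

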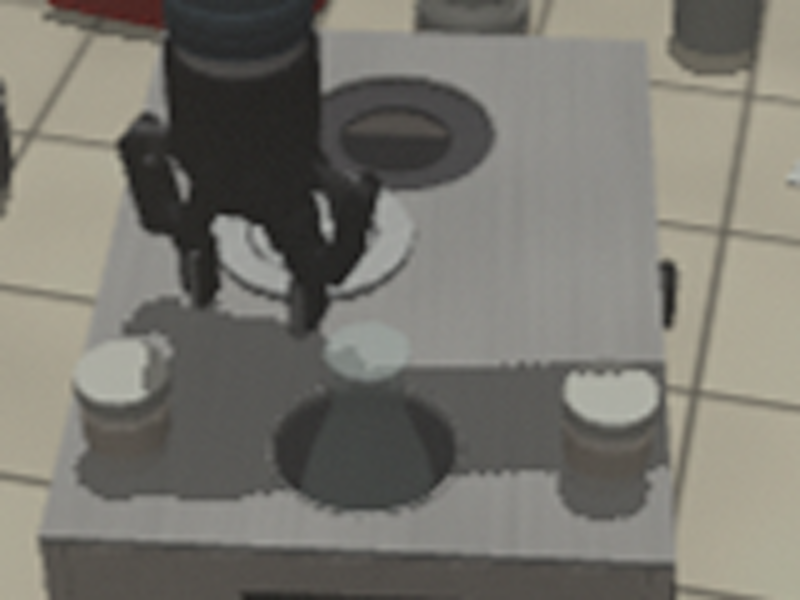

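```bash
python3 - <<'E'
from plant import r
from h import *
s=r.capture("side")
for z in(165,175,185,195):print(z,cast(s,[(240+205/5,190+303/5),(240+305/5,190+332/5)],z).round(1).tolist())
E
```

```text
165 [[628.8, 51.5], [570.3, 62.5]]
175 [[624.9, 62.7], [567.2, 73.6]]
185 [[621.0, 73.9], [564.0, 84.6]]
195 [[617.2, 85.1], [560.9, 95.7]]
```

Request:
apply_moves --steps '[{"wx": 0,"wy": 0,"wz": 0,"x": 0,"y": 0,"z": 1,"claw": 100},{"wx": 0,"wy": 0,"wz": 0,"x": 0,"y": 0,"z": 1.5,"claw": 100}]'

```text
time_s: 6.83
tcp_pos: [595.7, 72.1, 158.9]
tcp_rot: [-2.431, -1.987, 0.005]
wrist_force: [-1.2, 0.9, 0.6]
width: 52.4
```

Request:
apply_moves --steps '[{"wx": 0,"wy": 0,"wz": 0,"x": 0,"y": 0,"z": 1,"claw": 100},{"wx": 0,"wy": 0,"wz": 0,"x": 0,"y": 0,"z": 1.5,"claw": 100}]'

```text
time_s: 7.0
tcp_pos: [595.6, 72.1, 157.3]
tcp_rot: [-2.431, -1.987, 0.005]
wrist_force: [-0.9, -0.7, -0.2]
width: 52.0
```

Request:
apply_moves --steps '[{"wx": 0,"wy": 0,"wz": 0,"x": 0,"y": 0,"z": 1,"claw": 100},{"wx": 0,"wy": 0,"wz": 0,"x": 0,"y": 0,"z": 1,"claw": 100}]'

```text
time_s: 7.17
tcp_pos: [595.7, 72.1, 156.4]
tcp_rot: [-2.431, -1.987, 0.005]
wrist_force: [0.3, 0.2, -0.2]
width: 51.4
```

Request:
apply_moves --steps '[{"wx": 0,"wy": 0,"wz": 0,"x": 0,"y": 0,"z": 1,"claw": 100},{"wx": 0,"wy": 0,"wz": 0,"x": 0,"y": 0,"z": 1.5,"claw": 100}]'

```text
time_s: 7.33
tcp_pos: [595.8, 72.1, 156.2]
tcp_rot: [-2.432, -1.988, 0.006]
wrist_force: [-3.2, -0.3, 8.8]
width: 51.9
```

Request:
apply_moves --steps '[{"wx": 0,"wy": 0,"wz": 0,"x": 0,"y": 0,"z": 1,"claw": 100},{"wx": 0,"wy": 0,"wz": 0,"x": 0,"y": 0,"z": 1,"claw": 100}]'

```text
time_s: 7.5
tcp_pos: [595.8, 72.1, 156.3]
tcp_rot: [-2.432, -1.988, 0.006]
wrist_force: [-3.6, -0.8, 5.4]
width: 52.1
```

```bash
python3 - <<'E'
from plant import r
from h import *
o=r.observe();print(o["tcp_pos"],o["wrist_force"],o["joint_positions"])
s=r.capture("side");t=r.capture("top")
cv2.imwrite("pics/s6.png",np.hstack([cv2.resize(s["pixels"][215:275,260:340],(400,300),interpolation=cv2.INTER_CUBIC),cv2.resize(t["pixels"][165:285,230:390],(400,300),interpolation=cv2.INTER_CUBIC)]))
E
```

```text
[595.82178272  72.12039268 156.26891284] [-3.5783995  -0.77299294  5.39432066] [ 0.31905372  0.42000189 -0.6296035   1.74352817  0.27836184  1.0722571
 -0.6051265 ]
```

View pics/s6.png

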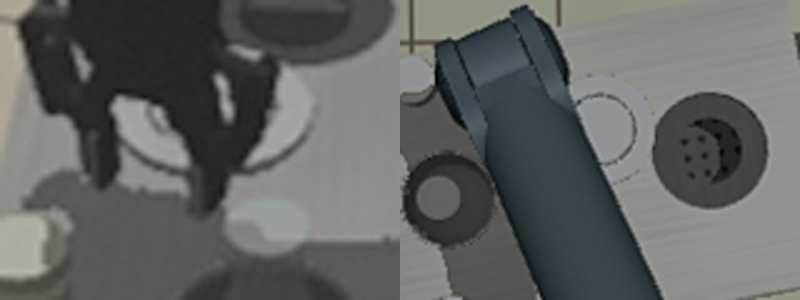

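The force rise (about 9 N) shows deck contact at a TCP reading of z≈156.3, so that is the fingertip zero at this opening. I'll lift 2.5 mm, align to the recess line and start the push.

Request:
apply_moves --steps '[{"wx": 0,"wy": 0,"wz": 0,"x": 0,"y": 1.4,"z": -2.5,"claw": 100},{"wx": 0,"wy": 0,"wz": 0,"x": 0,"y": 1.4,"z": -2.5,"claw": 100},{"wx": 0,"wy": 0,"wz": 0,"x": -5,"y": 1.4,"z": -2.5,"claw": 100},{"wx": 0,"wy": 0,"wz": 0,"x": -10,"y": 1.4,"z": -2.5,"claw": 100},{"wx": 0,"wy": 0,"wz": 0,"x": -10,"y": 1.4,"z": -2.5,"claw": 100}]'

```text
time_s: 8.02
tcp_pos: [594.9, 59.8, 158.1]
tcp_rot: [2.435, 1.985, -0.009]
wrist_force: [0.4, 0.2, -0.1]
width: 52.2
```

```bash
cat > st.py <<'E'
from plant import r
from h import *
s=r.observe();S=np.array([560.1,-111.4]);T=S+60*np.array([.198,.98])
print(s["time_s"],s["tcp_pos"],s["wrist_force"],s["width"],"togo",to(s,(*T,159)))
E
python3 st.py
```

```text
8.0167 [594.85459523  59.77584347 158.13324475] [ 0.40259082  0.18275125 -0.05852347] 52.23504967661001 togo (array([-114.7,    0.2,   -0.3]), array([-0.21,  0.26, -0.18]))
```

Request:
apply_moves --steps '[{"wx": 0,"wy": 0.2,"wz": 0,"x": -6,"y": 0,"z": -0.8,"claw": 100},{"wx": 0,"wy": 0.2,"wz": 0,"x": -12,"y": 0,"z": -0.8,"claw": 100},{"wx": -0.2,"wy": 0.2,"wz": -0.2,"x": -18,"y": 0,"z": -0.8,"claw": 100},{"wx": -0.2,"wy": 0.2,"wz": -0.2,"x": -24,"y": 0,"z": -0.8,"claw": 100},{"wx": -0.2,"wy": 0.2,"wz": -0.2,"x": -30,"y": 0,"z": -0.8,"claw": 100}]'

```text
time_s: 8.43
tcp_pos: [588.6, 29.8, 159.1]
tcp_rot: [2.431, 1.989, -0.001]
wrist_force: [0.6, 1.4, 0.2]
width: 52.1
```

```bash
python3 st.py; python3 - <<'E'
from plant import r
from h import *
c=r.capture("top");print(edge(c,(314,219),186,22.3,-1,span=(-90,60)),edge(c,(319,220),186,22.3,-1,span=(-90,60)))
cv2.imwrite("pics/t7.png",cv2.resize(c["pixels"][165:285,250:410],(640,480),interpolation=cv2.INTER_CUBIC))
E
```

```text
8.4333 [588.61565691  29.77118283 159.06401636] [0.61540864 1.42024921 0.22032005] 52.10700107425291 togo (array([-84. ,   0. ,   0.1]), array([-0.01,  0.05,  0.  ]))
(array([574.01932278, -26.87055629]), np.float64(55.168083163545596), 24) (array([574.65079199, -30.49876541]), np.float64(53.094010568684105), 33)
```

View pics/t7.png

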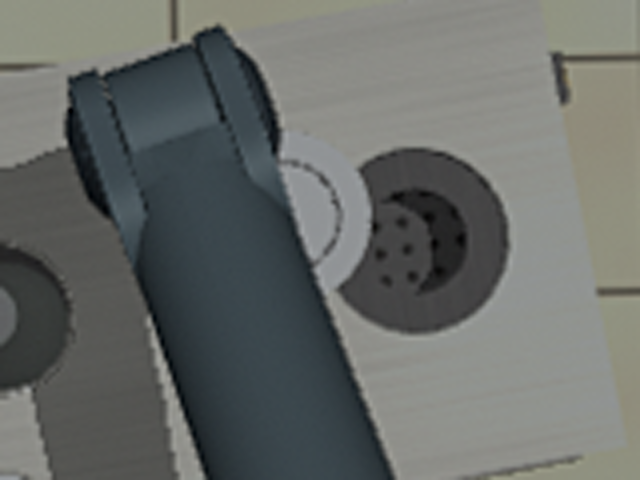

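The cover is moving ahead of the fingers as expected and overlaps the recess at px (415,240) in the crop. Its centre is about 60 mm ahead of the TCP. I continue the push.

Request:
apply_moves --steps '[{"wx": 0,"wy": 0,"wz": 0,"x": -6,"y": 0,"z": 0,"claw": 100},{"wx": 0,"wy": 0,"wz": 0,"x": -12,"y": 0,"z": 0,"claw": 100},{"wx": 0,"wy": 0,"wz": 0,"x": -18,"y": 0,"z": 0,"claw": 100},{"wx": 0,"wy": 0,"wz": 0,"x": -24,"y": 0,"z": 0,"claw": 100},{"wx": 0,"wy": 0,"wz": 0,"x": -30,"y": 0,"z": 0,"claw": 100}]'

```text
time_s: 8.9
tcp_pos: [582.6, -2.0, 159.3]
tcp_rot: [2.432, 1.986, -0.003]
wrist_force: [1.4, 1.8, 0.4]
width: 51.9
```

```bash
python3 st.py
```

```text
8.9 [582.57343489  -1.99128778 159.26387916] [1.42398557 1.83007504 0.37845175] 51.90031869255035 togo (array([-51.7,  -0.3,   0.4]), array([ 0.  ,  0.12, -0.11]))
```

Request:
apply_moves --steps '[{"wx": 0,"wy": 0.1,"wz": -0.1,"x": -5,"y": 0,"z": 0.3,"claw": 100},{"wx": 0,"wy": 0.1,"wz": -0.1,"x": -10,"y": 0,"z": 0.3,"claw": 100},{"wx": 0,"wy": 0.1,"wz": -0.1,"x": -15,"y": 0,"z": 0.3,"claw": 100},{"wx": 0,"wy": 0.1,"wz": -0.1,"x": -20,"y": 0,"z": 0.3,"claw": 100},{"wx": 0,"wy": 0.1,"wz": -0.1,"x": -25,"y": 0,"z": 0.3,"claw": 100}]'

```text
time_s: 9.32
tcp_pos: [577.6, -26.8, 159.2]
tcp_rot: [2.431, 1.989, 0.0]
wrist_force: [0.0, 1.3, 2.0]
width: 52.0
```

```bash
python3 st.py;python3 - <<'E'
from plant import r
from h import *
c=r.capture("top");im=cv2.imread("pics/top0.png")
for p in((344,223),(342,223)):print(edge(c,p,186,22.3,-1,span=(-70,70),hi=1.15))
print("recess far rim",edge(c,(354,225),180,23.3,1,span=(-60,60)))
E
```

```text
9.3167 [577.59963736 -26.75449266 159.15191177] [0.02867727 1.25103332 2.04159604] 52.00542628778836 togo (array([-26.4,  -0.4,   0.2]), array([0.02, 0.01, 0.01]))
(array([564.28226874, -85.00302383]), np.float64(54.533861749973106), 29)
(array([564.4121832 , -85.17189558]), np.float64(54.33163022852249), 33)
recess far rim (array([ 560.44025452, -111.53674268]), np.float64(57.86138541218984), 29)
```

Request:
apply_moves --steps '[{"wx": 0,"wy": 0,"wz": 0,"x": -3,"y": 0,"z": 0.2,"claw": 100},{"wx": 0,"wy": 0,"wz": 0,"x": -6,"y": 0,"z": 0.2,"claw": 100},{"wx": 0,"wy": 0,"wz": 0,"x": -9,"y": 0,"z": 0.2,"claw": 100},{"wx": 0,"wy": 0,"wz": 0,"x": -12,"y": 0,"z": 0.2,"claw": 100},{"wx": 0,"wy": 0,"wz": 0,"x": -15,"y": 0,"z": 0.2,"claw": 100}]'

```text
time_s: 9.78
tcp_pos: [574.5, -43.0, 159.0]
tcp_rot: [2.432, 1.987, -0.001]
wrist_force: [1.0, 2.2, 3.0]
width: 51.8
```

```bash
cat > cv.py <<'E'
from plant import r
from h import *
c=r.capture("top")
for p in((350,224),(353,225)):print(edge(c,p,184,22.3,-1,span=(-80,80),hi=1.15))
E
python3 st.py;python3 cv.py
```

```text
9.7833 [574.51195976 -43.01207094 159.04413846] [1.04603311 2.2367809  2.97115828] 51.77116576292762 togo (array([-9.9, -0.6,  0.1]), array([ 0.02,  0.06, -0.08]))
(array([ 561.40706179, -101.56089304]), np.float64(54.290855455374896), 34)
(array([560.90865543, -99.61957702]), np.float64(55.87462443739929), 38)
```

Request:
apply_moves --steps '[{"wx": 0,"wy": 0,"wz": 0,"x": -2,"y": -0.3,"z": 0,"claw": 100},{"wx": 0,"wy": 0,"wz": 0,"x": -4,"y": -0.3,"z": 0,"claw": 100},{"wx": 0,"wy": 0,"wz": 0,"x": -6,"y": -0.5,"z": 0,"claw": 100},{"wx": 0,"wy": 0,"wz": 0,"x": -8,"y": -0.5,"z": 0,"claw": 100},{"wx": 0,"wy": 0,"wz": 0,"x": -8,"y": -0.5,"z": 0,"claw": 100}]'

```text
time_s: 10.25
tcp_pos: [571.6, -53.4, 158.5]
tcp_rot: [2.434, 1.984, -0.005]
wrist_force: [0.1, -0.7, 0.2]
width: 52.0
```

```bash
python3 st.py;python3 cv.py
```

```text
10.25 [571.61596569 -53.41186518 158.47536472] [ 0.07339515 -0.65329056  0.19512727] 51.996733356935856 togo (array([ 0.9,  0.2, -0.5]), array([-0.05,  0.2 , -0.21]))
(array([ 559.77407257, -108.71297181]), np.float64(54.313576063714706), 29)
(array([ 559.34975645, -108.20642838]), np.float64(54.71679829284693), 26)
```

The push force fell to zero, so it has probably dropped in. I back off and lift to look.

Request:
apply_moves --steps '[{"wx": 0,"wy": 0,"wz": 0,"x": 6,"y": 0,"z": 0,"claw": 100},{"wx": 0,"wy": 0,"wz": 0,"x": 12,"y": 0,"z": -10,"claw": 100},{"wx": 0,"wy": 0,"wz": 0,"x": 20,"y": 0,"z": -40,"claw": 100},{"wx": 0,"wy": 0,"wz": 0,"x": 35,"y": 0,"z": -78,"claw": 100},{"wx": 0,"wy": 0,"wz": 0,"x": 50,"y": 0,"z": -110,"claw": 100}]'

```text
time_s: 10.72
tcp_pos: [582.1, -2.5, 270.8]
tcp_rot: [2.434, 1.984, -0.003]
wrist_force: [1.9, 0.2, 0.5]
width: 51.7
```

Request:
apply_moves --steps '[{"wx": 0,"wy": 0,"wz": 0,"x": 20,"y": 0,"z": -20,"claw": 100},{"wx": 0,"wy": 0,"wz": 0,"x": 40,"y": 0,"z": -30,"claw": 100},{"wx": 0,"wy": 0,"wz": 0,"x": 40,"y": 0,"z": -30,"claw": 100}]'

```text
time_s: 10.97
tcp_pos: [592.3, 45.3, 306.3]
tcp_rot: [2.422, 1.995, 0.013]
wrist_force: [0.4, 1.3, -0.2]
width: 51.8
```

```bash
python3 st.py; python3 - <<'E'
from plant import r
from h import *
t=r.capture("top");s=r.capture("side")
print("cover",edge(t,(354,225),180,22.0,-1,hi=1.1,span=(-80,80)),"rim",edge(t,(354,225),180,23.3,1,span=(-80,80),lo=.9))
cv2.imwrite("pics/e.png",np.hstack([cv2.resize(t["pixels"][190:265,310:400],(480,400),interpolation=cv2.INTER_CUBIC),cv2.resize(s["pixels"][195:240,290:345],(320,400),interpolation=cv2.INTER_CUBIC)]))
E
```

```text
10.9667 [592.3384189   45.26727208 306.26527385] [ 0.42714147  1.29787596 -0.15344269] 51.82016376197063 togo (array([-100.5,   -2.4,  146.9]), array([ 0.45, -0.22,  0.36]))
cover (array([ 559.58753668, -108.36833963]), np.float64(54.971941323821596), 38) rim (array([ 559.90579251, -110.13703491]), np.float64(59.177372610408185), 40)
```

View pics/e.png

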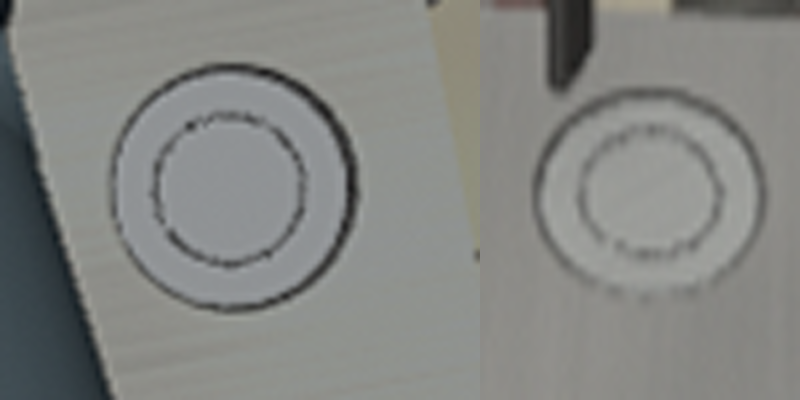

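The cover shows a dark gap all round: thick on the far side at (350,190), thin at the rear at (115,190). It's in the recess but lies about 2.5 mm towards the rear. To be sure the rear edge is down, I'll press there gently and read the contact height against the deck's 156.3.

```bash
python3 - <<'E'
from plant import r
from h import *
s=r.observe();S=np.array([560,-111]);print(s["tcp_pos"],to(s,(*(S+36*np.array([.198,.98])),172)))
E
```

```text
[590.33941784  38.96474487 301.89959866] (array([-116.7,   -0.3,  130.2]), array([0.09, 0.13, 0.04]))
```

Request:
apply_moves --steps '[{"wx": 0,"wy": 0,"wz": 0,"x": -35,"y": 0,"z": 10,"claw": 100},{"wx": 0,"wy": 0,"wz": 0,"x": -70,"y": 0,"z": 25,"claw": 100},{"wx": 0,"wy": 0,"wz": 0,"x": -100,"y": 0,"z": 50,"claw": 100},{"wx": 0,"wy": 0,"wz": 0,"x": -117,"y": 0,"z": 80,"claw": 100},{"wx": 0,"wy": 0,"wz": 0,"x": -117,"y": 0,"z": 105,"claw": 100}]'

```text
time_s: 11.48
tcp_pos: [564.2, -85.5, 193.9]
tcp_rot: [2.44, 1.974, -0.012]
wrist_force: [-0.2, -1.6, -1.3]
width: 52.0
```

Request:
apply_moves --steps '[{"wx": 0,"wy": 0,"wz": 0,"x": 0,"y": 0,"z": 8,"claw": 100},{"wx": 0,"wy": 0,"wz": 0,"x": 0,"y": 0,"z": 14,"claw": 100},{"wx": 0,"wy": 0,"wz": 0,"x": 0,"y": 0,"z": 14,"claw": 100},{"wx": 0,"wy": 0,"wz": 0,"x": 0,"y": 0,"z": 14,"claw": 100}]'

```text
time_s: 11.82
tcp_pos: [564.9, -84.9, 180.7]
tcp_rot: [2.439, 1.975, -0.01]
wrist_force: [-0.8, -0.2, -0.4]
width: 51.9
```

```bash
python3 - <<'E'
from plant import r
from h import *
s=r.observe();S=np.array([560,-111]);print(s["tcp_pos"],s["wrist_force"],to(s,(*(S+36*np.array([.198,.98])),163)))
E
```

```text
[564.89808431 -84.85063547 180.70780667] [-0.78817811 -0.17905383 -0.40326541] (array([ 9.5,  0.3, 17.6]), array([-0.06,  0.42, -0.58]))
```

Request:
apply_moves --steps '[{"wx": 0,"wy": 0.4,"wz": -0.6,"x": 9.5,"y": 0,"z": 6,"claw": 100},{"wx": 0,"wy": 0.4,"wz": -0.6,"x": 9.5,"y": 0,"z": 12,"claw": 100},{"wx": 0,"wy": 0.4,"wz": -0.6,"x": 9.5,"y": 0,"z": 16,"claw": 100},{"wx": 0,"wy": 0.4,"wz": -0.6,"x": 9.5,"y": 0,"z": 17,"claw": 100},{"wx": 0,"wy": 0.4,"wz": -0.6,"x": 9.5,"y": 0,"z": 17,"claw": 100}]'

```text
time_s: 12.23
tcp_pos: [566.5, -75.5, 163.3]
tcp_rot: [-2.43, -1.99, 0.003]
wrist_force: [-0.1, 0.2, 0.1]
width: 52.0
```

```bash
python3 - <<'E'
from plant import r
from h import *
s=r.observe();S=np.array([560,-111]);print(s["tcp_pos"],s["wrist_force"],to(s,(*(S+36*np.array([.198,.98])),156.3)))
E
```

```text
[566.53861632 -75.47488541 163.25260433] [-0.10879763  0.20119455  0.11918302] (array([-0.1,  0.6,  7. ]), array([-0.11,  0.04,  0.05]))
```

Request:
apply_moves --steps '[{"wx": 0,"wy": 0,"wz": 0,"x": 0,"y": 0,"z": 1.5,"claw": 100},{"wx": 0,"wy": 0,"wz": 0,"x": 0,"y": 0,"z": 3,"claw": 100},{"wx": 0,"wy": 0,"wz": 0,"x": 0,"y": 0,"z": 3,"claw": 100}]'

```text
time_s: 12.48
tcp_pos: [566.3, -75.6, 160.0]
tcp_rot: [-2.43, -1.989, 0.003]
wrist_force: [-1.6, 0.7, 0.3]
width: 52.1
```

Request:
apply_moves --steps '[{"wx": 0,"wy": 0,"wz": 0,"x": 0,"y": 0,"z": 1,"claw": 100},{"wx": 0,"wy": 0,"wz": 0,"x": 0,"y": 0,"z": 2,"claw": 100},{"wx": 0,"wy": 0,"wz": 0,"x": 0,"y": 0,"z": 2,"claw": 100}]'

```text
time_s: 12.73
tcp_pos: [566.2, -75.7, 157.8]
tcp_rot: [-2.43, -1.989, 0.004]
wrist_force: [0.2, 0.7, 0.3]
width: 51.8
```

Request:
apply_moves --steps '[{"wx": 0,"wy": 0,"wz": 0,"x": 0,"y": 0,"z": 1,"claw": 100},{"wx": 0,"wy": 0,"wz": 0,"x": 0,"y": 0,"z": 1.5,"claw": 100},{"wx": 0,"wy": 0,"wz": 0,"x": 0,"y": 0,"z": 1.5,"claw": 100}]'

```text
time_s: 12.98
tcp_pos: [566.2, -75.8, 156.3]
tcp_rot: [-2.43, -1.989, 0.004]
wrist_force: [-0.4, 1.3, 0.3]
width: 51.8
```

Request:
apply_moves --steps '[{"wx": 0,"wy": 0,"wz": 0,"x": 0,"y": 0,"z": 1,"claw": 100},{"wx": 0,"wy": 0,"wz": 0,"x": 0,"y": 0,"z": 1.5,"claw": 100},{"wx": 0,"wy": 0,"wz": 0,"x": 0,"y": 0,"z": 1.5,"claw": 100}]'

```text
time_s: 13.23
tcp_pos: [566.3, -75.8, 156.2]
tcp_rot: [-2.43, -1.989, 0.004]
wrist_force: [-2.4, 0.4, 6.1]
width: 51.9
```

The rear meets the fingers at 156.2, level with the deck, so the cover is seated. I lift off straight up and check once more.

Request:
apply_moves --steps '[{"wx": 0,"wy": 0,"wz": 0,"x": 0,"y": 0,"z": -5,"claw": 100},{"wx": 0,"wy": 0,"wz": 0,"x": 0,"y": 0,"z": -25,"claw": 100},{"wx": 0,"wy": 0,"wz": 0,"x": 5,"y": 0,"z": -60,"claw": 100},{"wx": 0,"wy": 0,"wz": 0,"x": 20,"y": 0,"z": -95,"claw": 100},{"wx": 0,"wy": 0,"wz": 0,"x": 50,"y": 0,"z": -120,"claw": 100}]'

```text
time_s: 13.65
tcp_pos: [577.4, -31.6, 279.0]
tcp_rot: [2.437, 1.977, -0.004]
wrist_force: [0.9, -0.7, -0.0]
width: 51.9
```

Request:
apply_moves --steps '[{"wx": 0,"wy": 0,"wz": 0,"x": 30,"y": 0,"z": -15,"claw": 100},{"wx": 0,"wy": 0,"wz": 0,"x": 65,"y": 0,"z": -25,"claw": 100},{"wx": 0,"wy": 0,"wz": 0,"x": 65,"y": 0,"z": -25,"claw": 100},{"wx": 0,"wy": 0,"wz": 0,"x": 65,"y": 0,"z": -25,"claw": 100},{"wx": 0,"wy": 0,"wz": 0,"x": 65,"y": 0,"z": -25,"claw": 100}]'

```text
time_s: 14.07
tcp_pos: [590.6, 31.8, 303.4]
tcp_rot: [2.436, 1.978, -0.006]
wrist_force: [0.3, 0.4, -0.6]
width: 51.9
```

```bash
python3 st.py; python3 - <<'E'
from plant import r
from h import *
t=r.capture("top");s=r.capture("side");a=cv2.imread("pics/side0.png")
print("cover",edge(t,(353.5,225),180,22.0,-1,hi=1.06,lo=.9),"rim",edge(t,(354,225),180,23.5,1,lo=.97,hi=1.1))
# other things: change between the first and present side/top views at their places
b=cv2.imread("pics/top0.png");g=cv2.absdiff(b,t["pixels"]).max(2)
for n,(u,v) in dict(pot_c=(147,264),jar=(471,221),wash=(512,284),beaker=(133,209),pot_a=(234,197),flask=(249,244)).items():print(n,"top diff",g[v-14:v+14,u-14:u+14].mean().round(1))
h=cv2.absdiff(a,s["pixels"]).max(2)
for n,(u,v) in dict(pot_a=(265,270),pot_b=(361,272),flask=(314,272),jar=(334,190),wash=(386,180),beaker=(228,418)).items():print(n,"side diff",h[v-12:v+12,u-12:u+12].mean().round(1))
cv2.imwrite("pics/f.png",np.hstack([cv2.resize(t["pixels"][150:310,200:420],(440,320)),cv2.resize(s["pixels"][180:340,230:410],(360,320))]))
E
```

```text
14.0667 [590.6216385   31.79731488 303.37333928] [ 0.30780285  0.40947084 -0.59635146] 51.86624330306119 togo (array([-85.7,  -1. , 144.8]), array([ 0.03,  0.3 , -0.44]))
cover (array([ 559.48541711, -109.78425253]), np.float64(53.92050123059191), 87) rim (array([ 559.77048005, -110.27403491]), np.float64(59.107445517865095), 90)
pot_c top diff 8.9
jar top diff 7.9
wash top diff 6.2
beaker top diff 6.7
pot_a top diff 13.9
flask top diff 6.9
pot_a side diff 8.9
pot_b side diff 19.6
flask side diff 9.1
jar side diff 3.2
wash side diff 2.9
beaker side diff 3.0
```

View pics/f.png

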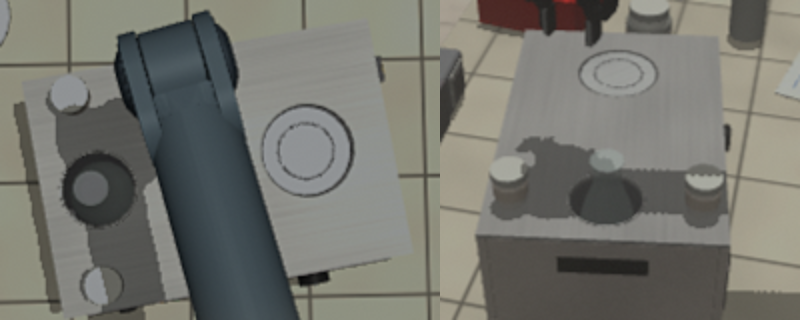

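The cover lies in the recess with the rim ring all round. The flask and deck pots stand where they were, and only shadows differ. Handing in.

```bash
python3 -c "
from plant import r
print(r.sign_off())"
```

```text
the job is handed in; nothing more can be done
None
```

The cover is in its recess and, by my checks, flush with the deck. I pushed it about 110 mm across the deck with the two part-open fingertips until it dropped in. I then pressed its rear edge lightly and handed the job in at about 14 s; no verdict was reported.

**Seating:** Pressed at the rear edge, the fingers met the cover at a TCP height of 156.2 mm, against 156.3 mm measured on the deck itself. I did not measure the front edge or the tilt directly. The last top view shows a dark gap all round.

**Centring:** The last circle fits put the cover within about 1 mm of the rim's centre, with the gripper clear and touching nothing. An earlier fit, on only the far half of the edge and before the press, read about 2.5 mm. Even that is inside the 5 mm limit.

**Other things:** The flask and deck pots look unmoved in both views. The bench things were compared only by image differences, which were small. The larger differences at pot_a and pot_b I put down to the arm's shadow, as both stand in place in the last picture.

**Disagreement:** The fingertips touched the deck about 24 mm lower in TCP reading than the 180 mm nominal height. The pads' set-back of at most 13 mm does not explain all of that. I found no cause, so I used the felt deck height throughout.

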